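# Short spin on a bench centrifuge

### The arm

A 7-joint arm with a two-finger parallel gripper is mounted at the origin on a cart in front of the work surface, level with it; the furniture and walls round the work are solid. World frame = base frame: x ahead of the robot, y to its left, z up, the work surface at z = 0. Lengths are in m, angles in rad, forces in N, time in s.
With the tool pointing down it reaches from about 0.425 to 0.95 m from the base axis. Payload 4.7 kg.
Tool frame: the origin (TCP) lies between the finger pads; the fingertips stand 25 mm ahead of it and the grasp point (between the pads) lies 6 mm ahead of it; z points along the fingers, y is the line along which they close (so a half turn about z gives the same grasp; the last joint's range is limited). The gripper opens to 85 mm and grips with 20 to 120 N. Pads are 22 mm wide; open, the fingers measure 114 mm over their backs; the gripper's body (76 mm by 85 mm) begins 54 mm behind the grasp point. The pads swing forward as they close: fully open they stand 13 mm farther back than shut.
Start: joints at [-1.191, 0.469, -0.049, 1.532, 0.024, 1.141, -0.082], TCP at [0.268, 0.619, 0.236] pointing down, gripper open.
Joint ranges: [-2.59, 2.59], [-0.33, 1.99], [-1.39, 1.29], [0.1, 2.45], [-1.04, 4.18], [0.21, 1.99], [-2.66, 2.66]. Speed limits (rad/s): [2.57, 2.57, 3.14, 3.14, 3.14, 3.14, 3.14].

### API

Orientations are given as a 3x3 rotation matrix whose columns are the frame's x, y, z axes.
In Python, from rig import * gives the robot as it stands. Calls block until the motion is done:
- movep(position, orientation): joint-space move of the TCP to a pose.
- move_l(position, attitude=None, feed=0.15, until_force=None): straight line of the TCP; attitude=None keeps the orientation; feed is the mean speed in m/s. With until_force (N) it stops when the force on the tool has changed by that much, and returns True; else False.
- move_joints(angles): joint-space move.
- command_gripper(opening, newtons=None): finger opening in m; newtons is the grip in N (None keeps the last); returns when the fingers have stopped.
- sleep(seconds).
- inverse_kinematics(position, orientation): joint angles nearest the present ones, or None.
- sense(): the state.
- camera(name): name is "scene" or "top"; returns (picture, depth): 480x640x3 uint8, red, green, blue; 480x640 float32, m along the optical axis (not along the pixel's ray), 0 where there is no reading.
- camera_params(name): a dict with "K" (3x3 intrinsics, pixels), "dist" ([k1, k2, p1, p2, k3] as OpenCV has them; the pictures are not rectified), "position" and "rotation" of the camera in the world. Camera axes: x right, y down, z forward; pixel columns grow to the right and rows downward; lengths in m; the calibration is good to about 2 mm. A picture is of the moment at which its call begins. camera_params takes no time and is no camera call.
A pose or a line that the arm cannot do raises Unreachable and nothing moves.
- finish_job(): hands the job in; it is judged then, once.
The state is a dict: "time_s": time; "joint_pos": joint angles; "qd": joint speeds; "joint_efforts": joint torques, N m; "position": TCP position; "tcp_rot": TCP orientation; "wrist_force": force on the tool from outside, world axes, zero at the start; "ft_torque": the same for the moment, N m; "finger_gap": finger opening in m; "gripper_force": force on a finger pad.
Only numpy, scipy, OpenCV 4.12 (cv2) and the standard library are available. Lean on these libraries where they do the work, as an engineer would, in place of code of your own. Each camera call takes 0.05 s, during which the arm holds its last target. There are 200 camera calls.

### The job

Give the tubes in the small bench centrifuge a short spin, using only closed fingers: push its open lid down until it is fully shut, then press the raised near end of the rocker switch fully down to switch it on, then press the long bar-shaped key fully down and finish while still holding it down. Work in that order, never press the round or the square key, do not lift the lid, and leave the things standing round the centrifuge where they are.

Things in the scene. Friction and masses are not known exactly. Their poses are not given: they have to be found in the camera images.
- centrifuge: White bench centrifuge fixed to the worktop, 275 mm deep, 250 wide. Origin under it on the worktop; x points from its front (keys) to its back (hinge), z up; turned up to 0.2 rad. Its front deck, 62 mm high, carries four tiles (3 keys, 1 rocker) in a row across it, 55 mm apart, 83 mm in front of the origin, in varying order. Behind them a round bowl, 100 mm high, from 45 mm in front of the origin back.
- lid_hinge (a point): Middle of the lid's hinge line, at the back of the centrifuge (x = 128 mm, height 103 mm in the centrifuge's frame); the hinge line runs along the centrifuge's y.
- lid_front (a point): Point on top of the grey round lid near its front edge, 150 mm from the hinge line. The lid is 158 mm across, 17 mm thick, its front edge 164 mm from the hinge; a 44 mm wide front tab reaches 177 mm. With the lid shut this point is 116 mm above the worktop and 22 mm in front of the centrifuge's origin; the lid's middle is then 118 mm high.
- spin_lid (a joint): Lid angle in rad: 0 = fully shut, grows as its front edge rises; it starts between 0.4 and 0.7. Stiff friction hinge: it stays where it is left; about 1 to 3 N straight down near the front edge closes it.
- rocker_near_end (a point): Point on top of the near (front, towards the robot) half of the white rocker switch, 18 mm in front of its pivot (the half ends at 22 mm). The rocker is 44 mm long (front to back), 24 mm wide, its face a shallow V; off, the near half slopes up towards the front by 0.34 rad; on, the near half lies level, 76.5 mm above the worktop, and the far half is raised. Its tile is one of the four on the front deck.
- rocker (a joint): Rocker angle in rad: 0 = off (near end raised), 0.34 = fully on (near end pressed down, its end stop). It stays where it is left; about 3 to 4 N on the near end moves it.
- bar_key_top (a point): Middle of the top of the long bar-shaped white key, 44 mm (front to back) x 16 mm, top 79 mm above the worktop when up. Its tile is one of the four on the front deck.
- bar_key (a joint): How far the bar key is pressed: 0 = up, 0.005 m = fully down (stop). Sprung: 3 N to start, 6 N at the stop; it rises again when let go.
- round_key_top (a point): Middle of the top of the round white key, 24 mm across, top 79 mm above the worktop. Not to be pressed. Its tile is one of the four on the front deck.
- round_key (a joint): How far the round key is pressed: 0 = up, 0.005 m = fully down. Sprung like the bar key.
- square_key_top (a point): Middle of the top of the square white key, 22 x 22 mm, top 79 mm above the worktop. Not to be pressed. Its tile is one of the four on the front deck.
- square_key (a joint): How far the square key is pressed: 0 = up, 0.005 m = fully down. Sprung like the bar key.
- cup: Bystander: specimen cup with white cap, 47 mm across, 58 mm high, loose, standing beside the centrifuge on its right; origin under its middle, z up.
- oil_bottle: Bystander: small brown bottle with white cap, 25 mm across, 52 mm high, loose, standing beside the centrifuge on its left; origin under its middle, z up.
- petri: Bystander: flat round dish, 59 mm across, 15 mm high, loose, lying in front of the centrifuge; origin under its middle.
- pen: Bystander: pen, 135 mm long, lying loose on the worktop at the robot's right; origin under its middle.

How it is judged:
On the way, in this order (a step that is already met when the one before it is completed fails the run):
1. the lid is pushed shut while the rocker is still off (value of joint spin_lid below 0.03 rad and value of joint rocker below 0.1 rad), for 0.2 s.
2. the rocker is switched on, the lid shut and the bar key still up (value of joint spin_lid below 0.03 rad and value of joint rocker above 0.29 rad and value of joint bar_key below 0.0015 m), for 0.2 s.
At the end, for the whole second after the job is handed in: Lid shut (within 0.03 rad), rocker on (past 0.29 rad), the bar key held at least 3.5 mm down by the fingers (more than 1.5 N), the round and square keys up, the cup, bottle, dish and pen within 20 mm of where they were, the first three upright (value of joint spin_lid below 0.03 rad and value of joint rocker above 0.29 rad and value of joint bar_key above 0.0035 m and contact force between the fingers and bar_key above 1.5 N and value of joint each of round_key, square_key below 0.001 m and distance of each of cup, oil_bottle, petri, pen from where it was at the start of the episode below 0.02 m and angle between each of cup, oil_bottle, petri's own z axis and vertical below 0.2 rad); the arm keeps its last pose, push and grip.
It fails at once if the rocker is pressed before the lid is shut (value of joint rocker above 0.15 rad and value of joint spin_lid above 0.06 rad).
It fails at once if the bar key is pressed before the lid is shut and the rocker is on (value of joint bar_key above 0.0025 m and (value of joint spin_lid above 0.06 rad or value of joint rocker below 0.25 rad)).
It fails at once if the round or the square key is pressed (value of joint any of round_key, square_key above 0.0025 m).
It fails at once if the lid is lifted further open (value of joint spin_lid above 0.85 rad).
It fails at once if the cup, small bottle, dish or pen is moved or lifted (distance of any of cup, oil_bottle, petri, pen from where it was at the start of the episode above 0.03 m).
It also fails if it takes over 40 s, if anything falls off the work surface, if the arm or the gripper's body presses on something with over 40 N, if the wrist force passes 120 N, or if a joint passes its speed limit or range.

## Working session

There is one attempt and no reset: what is moved stays moved. The work goes in short steps, each a Python script; the robot and the scene stay as the last script left them, time stands still between calls to the robot, and variables do not carry over. Pictures are saved under pics/ and viewed, at most 10 in all, crops included, and the job is handed in when it is done.

```bash
mkdir -p pics; ls; python3 - <<'E'
from rig import *
import cv2,numpy as np
for n in("scene","top"):
    p,d=camera(n); np.savez(f"{n}.npz",p=p,d=d)
    cv2.imwrite(f"pics/{n}0.png",p[:,:,::-1]); c=camera_params(n); print(n,c)
s=sense();print(s["time_s"],s["tcp_rot"],s["wrist_force"])
E
```

```text
pics
scene {'K': array([[497.02361903,   0.        , 319.68639444],
       [  0.        , 497.02361903, 239.14893509],
       [  0.        ,   0.        ,   1.        ]]), 'dist': array([0.01510699, 0.        , 0.        , 0.        , 0.        ]), 'position': array([-0.2700855 , -0.63775402,  0.88276705]), 'rotation': array([[ 0.62133193, -0.46223627,  0.63268022],
       [-0.78320147, -0.39037251,  0.48394707],
       [ 0.02328308, -0.79620784, -0.60457503]])}
top {'K': array([[597.75249458,   0.        , 314.60910805],
       [  0.        , 597.75249458, 234.94399096],
       [  0.        ,   0.        ,   1.        ]]), 'dist': array([-0.09856119,  0.        ,  0.        ,  0.        ,  0.        ]), 'position': array([ 0.26494893, -0.05151244,  1.49973459]), 'rotation': array([[ 0.01611899, -0.98506172,  0.17144557],
       [-0.99984699, -0.01471447,  0.0094599 ],
       [-0.00679585, -0.17157182, -0.98514817]])}
0.1 [[-9.17619844e-01  3.97458686e-01 -6.43291964e-04]
 [ 3.97459201e-01  9.17618349e-01 -1.65816551e-03]
 [-6.87557748e-05 -1.77724789e-03 -9.99998418e-01]] [ 0.37677637 -0.16434936  0.45881771]
```

View pics/scene0.png

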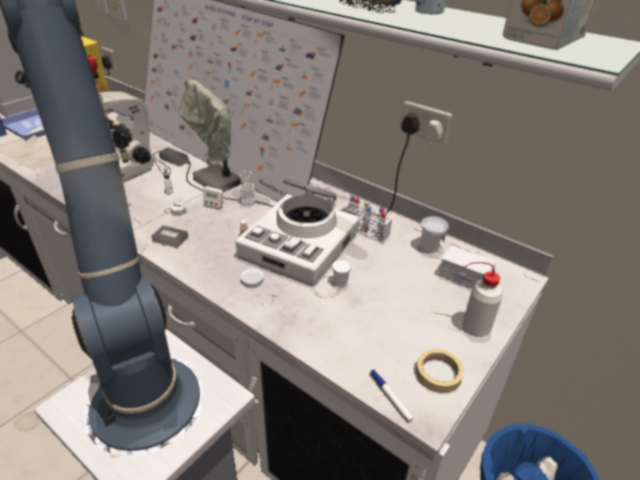

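View pics/top0.png

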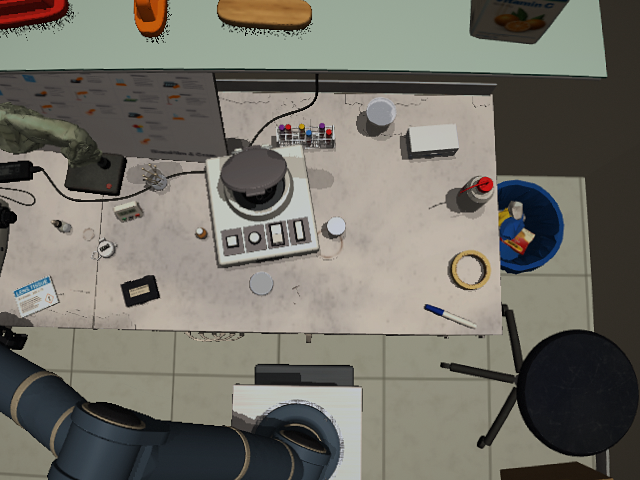

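The centrifuge is at about (262,205) in the top view, with four tiles from about (233,241) to (299,231). The left two look square and round. I'll zoom in and measure the tiles and body.

```bash
cat >h.py <<'E'
import numpy as np,cv2
from rig import *
def ray(n,uv):
    c=camera_params(n); q=cv2.undistortPoints(np.array(uv,float).reshape(-1,1,2),c["K"],c["dist"])[:,0]
    return c["position"],(np.c_[q,np.ones(len(q))])@c["rotation"].T
def onplane(n,uv,z):
    o,d=ray(n,uv); return o+d*((z-o[2])/d[:,2])[:,None]
def depthpts(n,uv,D):
    o,d=ray(n,uv); uv=np.array(uv,int); return o+d*D[uv[:,1],uv[:,0]][:,None]
E
python3 - <<'E'
from h import *
T=np.load("top.npz");S=np.load("scene.npz")
a=cv2.resize(T["p"][140:275,195:345],None,fx=4,fy=4,interpolation=cv2.INTER_CUBIC)
b=cv2.resize(S["p"][180:285,225:365],None,fx=4,fy=4,interpolation=cv2.INTER_CUBIC)
im=np.zeros((600,800,3),np.uint8); 
cv2.imwrite("pics/topc.png",a[:,:,::-1]);cv2.imwrite("pics/scenec.png",b[:,:,::-1])
# dark tile regions on deck
g=T["p"].max(2); m=np.zeros_like(g); m[215:260,215:320]=(g[215:260,215:320]<110)
for c in cv2.findContours(m,cv2.RETR_EXTERNAL,cv2.CHAIN_APPROX_NONE)[0]:
    if cv2.contourArea(c)>60:
        r=cv2.minAreaRect(c); print(r, onplane("top",[r[0]],.066)[0].round(4))
v,u=np.mgrid[140:275:1,195:345:1]; uv=np.c_[u.ravel(),v.ravel()]
P=depthpts("top",uv,T["d"])
print("deck pts z", np.percentile(P[:,2],[5,25,50,75,95]))
# lid: grey pixels with z>.12
k=T["p"][uv[:,1],uv[:,0]].astype(int); L=P[(P[:,2]>.125)&(P[:,2]<.3)]
print("lid",len(L),L.min(0),L.max(0),L.mean(0)); 
c=L.mean(0);n=np.linalg.svd(L-c)[2][2];print("n",n*np.sign(n[2]))
# shelf
uvs=np.array([[300,72],[300,40],[150,60]]);print("shelf",depthpts("top",uvs,T["d"]))
E
```

```text
((287.3115539550781, 255.90834045410156), (4.0685811042785645, 62.80116653442383), 80.72740173339844) [0.462  0.0275 0.066 ]
((254.25, 237.75), (14.142135620117188, 13.435027122497559), 45.0) [0.5053 0.1092 0.066 ]
((231.91891479492188, 238.51351928710938), (19.399080276489258, 19.39908218383789), 80.53767395019531) [0.5026 0.1638 0.066 ]
((276.0, 234.5), (27.0, 16.0), 90.0) [0.5142 0.0564 0.066 ]
((299.8513488769531, 231.10809326171875), (24.166650772094727, 12.49432373046875), 80.53767395019531) [ 0.5234 -0.0016  0.066 ]
((257.5, 217.5), (5.0, 37.0), 90.0) [0.5558 0.1029 0.066 ]
deck pts z [-0.00576661 -0.00053493  0.0589339   0.06848375  0.18113839]
lid 2347 [0.57160783 0.02976504 0.12502665] [0.71191294 0.18397306 0.21570104] [0.64268956 0.10548176 0.17253662]
n [0.54480251 0.09193218 0.83350987]
shelf [[ 0.69298564 -0.01456109  0.59067901]
 [ 0.74168159 -0.01399959  0.60702699]
 [ 0.70349189  0.22853401  0.61112818]]
```

View pics/topc.png

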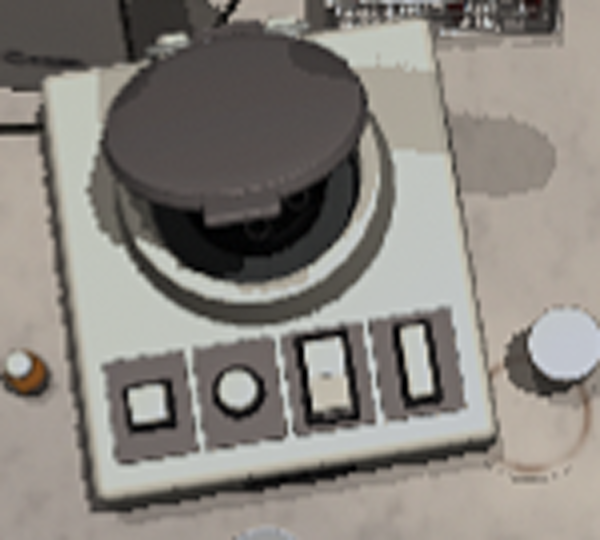

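View pics/scenec.png

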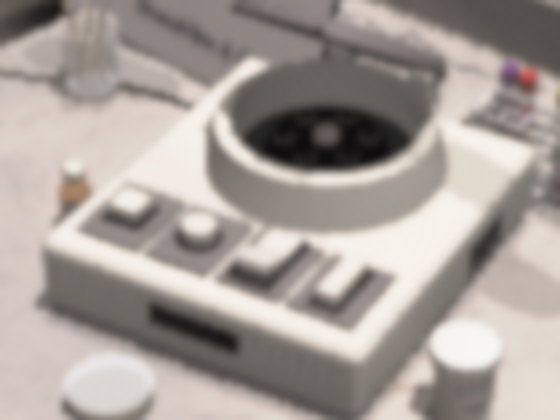

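Left to right, the tiles are square, round, rocker and bar. In the top crop, the key centres are at (150,403), (239,390), (326,375) and (417,360). The lid is open by about 0.58 rad. Next I'll fit the pose, close the fingers, and push the lid shut.

```bash
cat >>h.py <<'E'
def pose():
    k=np.array([[150,403],[239,390],[417,360]])/4+[194.6,139.6]   # square, round, bar (crop px -> px)
    K=onplane("top",k,.079)[:,:2]; y=np.array([82.5,27.5,-82.5])/1e3
    t=np.array([[102,360],[115,463],[452,308],[465,408]])/4+[194.6,139.6]
    C=onplane("top",t,.064)[:,:2].mean(0)
    d=K-K.mean(0); yc=((y-y.mean())[:,None]*d).sum(0); sc=np.linalg.norm(yc)/((y-y.mean())**2).sum(); yc/=np.linalg.norm(yc)
    cx=np.array([yc[1],-yc[0]]); row=K.mean(0)-yc*y.mean()
    return row+.083*cx,cx,yc,sc,C+.083*cx
O,cx,yc,SC,O2=pose()
R=np.array([[-cx[0],yc[0],0],[-cx[1],yc[1],0],[0,0,-1.]])
def W(x,y,ztip): return np.r_[O+x*cx+y*yc,ztip+.025]
def st(t=""):
    s=sense();print(t,round(s["time_s"],2),s["position"].round(4),s["wrist_force"].round(2),s["finger_gap"].round(4))
E
python3 - <<'E'
from h import *
print(O,O2,SC,np.arctan2(cx[1],cx[0]))
for p in [W(.008,0,.25),W(-.101,-.0275,.1),W(-.083,-.0825,.1)]: print(inverse_kinematics(p,R))
E
```

```text
[0.59179406 0.09542377] [0.59273655 0.09691247] 0.9900739545131695 0.1781343485424207
[-0.34629392  0.32606179  0.15219387  1.66172095 -0.05304371  1.15783916
  1.5682298 ]
[-0.32300868  0.32218792  0.16631401  2.06416312 -0.07609582  0.76083884
  1.63898717]
[-0.26283521  0.36014402  0.22714742  2.01194535 -0.11294953  0.78119784
  1.77949303]
```

```bash
python3 - <<'E'
from h import *
command_gripper(0.0,40)
p=sense()["position"]; move_l([p[0],p[1],.30])
movep(W(.008,0,.26),R); st("above")
print(move_l(W(.008,0,.13),feed=.08)); st("130")
print(move_l(W(.008,0,.108),feed=.02,until_force=10)); st("shut")
p,d=camera("top");np.savez("t1.npz",p=p,d=d)
cv2.imwrite("pics/t1.png",cv2.resize(p[130:280,180:340],None,fx=4,fy=4)[:,:,::-1])
E
```

```text
Traceback (most recent call last):
  File "h.py", line 22, in st
    s=sense();print(t,round(s["time_s"],2),s["position"].round(4),s["wrist_force"].round(2),s["finger_gap"].round(4))
                                                                                            ^^^^^^^^^^^^^^^^^^^^^
AttributeError: 'float' object has no attribute 'round'
```

```bash
sed -i 's/s\["finger_gap"\].round(4)/s["finger_gap"]/' h.py; python3 - <<'E'
from h import *
st("above")
print(move_l(W(.008,0,.13),feed=.08)); st("130")
print(move_l(W(.008,0,.108),feed=.02,until_force=10)); st("shut")
p,d=camera("top");np.savez("t1.npz",p=p,d=d)
cv2.imwrite("pics/t1.png",cv2.resize(p[130:280,180:340],None,fx=4,fy=4)[:,:,::-1])
E
```

```text
above 3.66 [0.5995 0.0982 0.2849] [0.33 0.71 0.37] -0.00018381055518280778
False
130 5.43 [0.6    0.0969 0.1554] [ 0.31 -0.06 -0.84] 0.0001146945561189088
False
shut 6.68 [0.5999 0.0969 0.1331] [0.42 0.74 0.34] -0.0002382687389608028
```

View pics/t1.png

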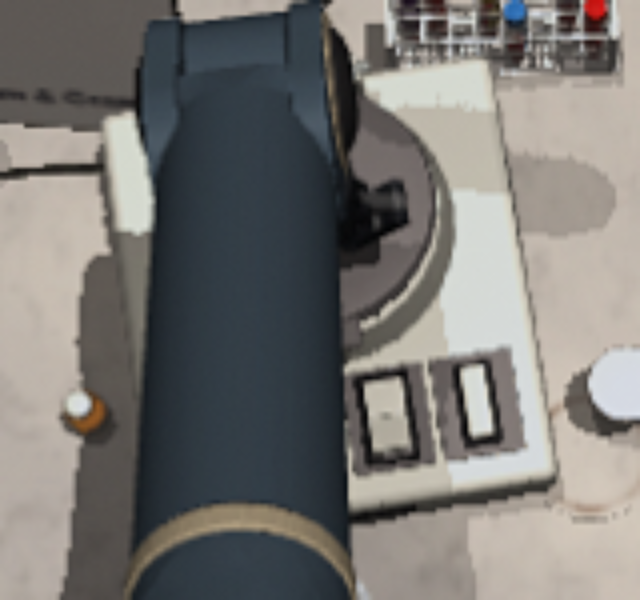

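The lid is down to near the bowl rim, with its front edge at about (360,345), but no firm stop has been felt yet. I'll keep going until there is force.

```bash
python3 - <<'E'
from h import *
for z in (.104,.100,.096,.092):
    r=move_l(W(.008,0,z),feed=.02,until_force=8); st(r)
    if r: break
p,d=camera("scene");np.savez("s1.npz",p=p,d=d)
cv2.imwrite("pics/s1.png",cv2.resize(p[160:290,220:380],None,fx=4,fy=4)[:,:,::-1])
E
```

```text
False 7.08 [0.5996 0.0968 0.1288] [-0.51 -0.75  0.37] 5.819508701350864e-05
False 7.43 [0.5995 0.0968 0.1247] [-0.03 -0.41 -0.23] 0.00016443810838565726
True 7.67 [0.5999 0.0969 0.1224] [-1.9  -0.82  6.05] -0.00017265789300770733
```

View pics/s1.png

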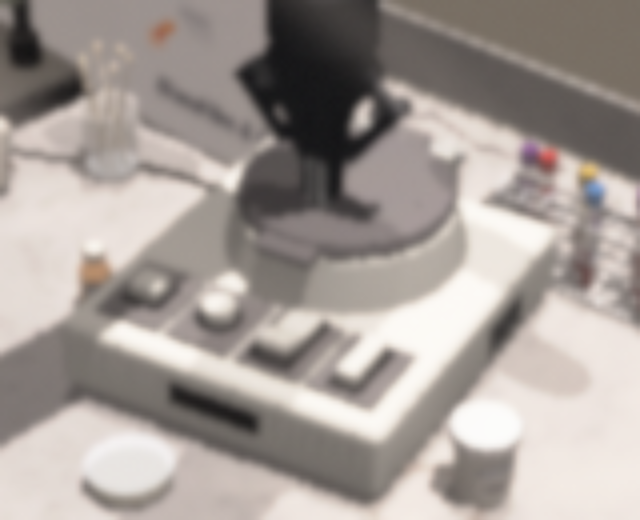

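The lid looks shut on the bowl, with the fingers on it at about (345,205). The contact height doesn't match the nominal tip length, so I'll check the lid plane by depth.

```bash
python3 - <<'E'
from h import *
S=np.load("s1.npz")
v,u=np.mgrid[185:235,270:345]; uv=np.c_[u.ravel(),v.ravel()]
P=depthpts("scene",uv,S["d"])
x=(P[:,:2]-O)@cx; y=(P[:,:2]-O)@yc
def fit(m,t):
    A=np.c_[x[m],y[m],np.ones(m.sum())]; c,_,_,_=np.linalg.lstsq(A,P[m,2],rcond=None); print(t,m.sum(),c.round(4),(P[m,2]-A@c).std().round(4))
m=(np.hypot(x-.042,y)<.068)&(P[:,2]>.09)&(P[:,2]<.15)
m&=~((np.abs(x-.01)<.025)&(np.abs(y)<.03)); fit(m,"lid z=ax+by+c")
f=(np.hypot(x-.008,y)<.03)
# vertical profile of column through fingers
for vv in range(196,222,2):
    i=(vv-185)*75+np.arange(22,50,4); print(vv,[tuple((1000*np.array([x[j],y[j],P[j,2]])).astype(int)) for j in i])
E
```

```text
lid z=ax+by+c 606 [0.0032 0.0016 0.1177] 0.0018
196 [(np.int64(59), np.int64(58), np.int64(117)), (np.int64(-7), np.int64(4), np.int64(171)), (np.int64(-6), np.int64(-6), np.int64(173)), (np.int64(5), np.int64(-12), np.int64(169)), (np.int64(-6), np.int64(-30), np.int64(181)), (np.int64(-4), np.int64(-41), np.int64(183)), (np.int64(91), np.int64(-3), np.int64(119))]
198 [(np.int64(55), np.int64(55), np.int64(113)), (np.int64(-7), np.int64(4), np.int64(164)), (np.int64(-5), np.int64(-6), np.int64(167)), (np.int64(0), np.int64(-15), np.int64(167)), (np.int64(-4), np.int64(-30), np.int64(174)), (np.int64(78), np.int64(2), np.int64(117)), (np.int64(85), np.int64(-6), np.int64(116))]
200 [(np.int64(43), np.int64(48), np.int64(115)), (np.int64(-7), np.int64(5), np.int64(157)), (np.int64(-8), np.int64(-7), np.int64(162)), (np.int64(0), np.int64(-15), np.int64(160)), (np.int64(-7), np.int64(-31), np.int64(170)), (np.int64(68), np.int64(-2), np.int64(118)), (np.int64(76), np.int64(-11), np.int64(116))]
202 [(np.int64(31), np.int64(41), np.int64(117)), (np.int64(-2), np.int64(8), np.int64(147)
[... 2448 characters left out ...]
.int64(6), np.int64(-49), np.int64(116))]
218 [(np.int64(-34), np.int64(1), np.int64(116)), (np.int64(-28), np.int64(-7), np.int64(116)), (np.int64(-21), np.int64(-15), np.int64(115)), (np.int64(-12), np.int64(-22), np.int64(112)), (np.int64(-11), np.int64(-34), np.int64(115)), (np.int64(-6), np.int64(-44), np.int64(115)), (np.int64(-1), np.int64(-53), np.int64(116))]
220 [(np.int64(-34), np.int64(2), np.int64(109)), (np.int64(-32), np.int64(-9), np.int64(112)), (np.int64(-30), np.int64(-20), np.int64(115)), (np.int64(-23), np.int64(-28), np.int64(114)), (np.int64(-17), np.int64(-38), np.int64(113)), (np.int64(-10), np.int64(-46), np.int64(112)), (np.int64(-6), np.int64(-56), np.int64(113))]
```

The lid plane is level (slope 0.003, z = 0.1177), so it is shut. The closed tips are really about 5 mm ahead of the TCP, not 25 mm. I'll correct that and press the rocker.

```bash
sed -i 's/ztip+.025/ztip+.005/' h.py; python3 - <<'E'
from h import *
move_l(W(.008,0,.15)); move_l(W(-.101,-.0275,.15)); move_l(W(-.101,-.0275,.095)); sleep(.2); st("above rocker")
r=move_l(W(-.101,-.0275,.068),feed=.02,until_force=12); st(r); sleep(.3); st()
move_l(W(-.101,-.0275,.12)); move_l(W(-.083,-.0825,.12)); st("above bar")
p,d=camera("scene");np.savez("s2.npz",p=p,d=d)
cv2.imwrite("pics/s2.png",cv2.resize(p[160:290,220:380],None,fx=4,fy=4)[:,:,::-1])
E
```

```text
above rocker 9.72 [0.4982 0.0506 0.101 ] [0.73 0.15 0.87] -0.00034283344887304975
True 10.63 [0.4962 0.0503 0.0814] [-1.95  0.28  7.33] -0.00020955837880793783
 10.93 [0.4962 0.0503 0.0814] [-1.14 -0.61  7.93] -3.636613960065645e-05
above bar 11.91 [ 5.239e-01 -1.000e-04  1.240e-01] [ 0.18  0.67 -0.53] 0.0001471295227812873
```

View pics/s2.png

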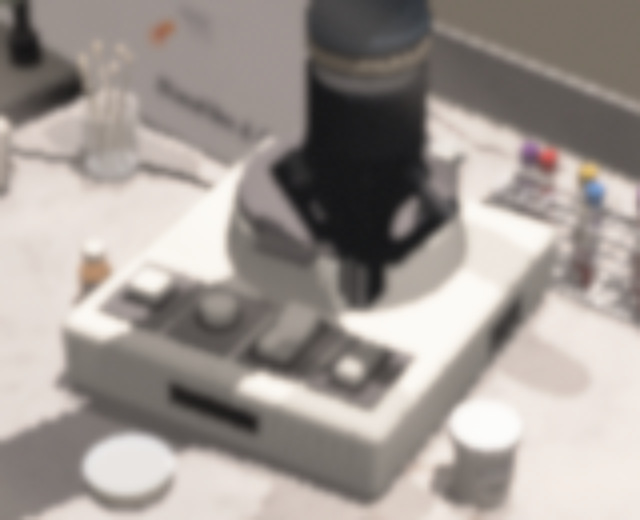

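The rocker stopped at tip height 0.0764 m, exactly its "on" level, and in the image its far half is now raised at about (295,325). The lid is still down. Now the bar key.

```bash
python3 - <<'E'
from h import *
move_l(W(-.083,-.0825,.09)); sleep(.2); st()
r=move_l(W(-.083,-.0825,.066),feed=.02,until_force=14); st(r); sleep(.5); st()
E
```

```text
12.51 [ 5.253e-01 -2.000e-04  9.590e-02] [ 0.08 -0.1   0.55] 7.071791983136087e-05
True 13.33 [ 5.248e-01 -5.000e-04  7.900e-02] [-2.3  -0.45  6.49] -0.00013413739624336477
 13.83 [ 5.247e-01 -5.000e-04  7.900e-02] [-0.84 -0.11  6.48] 3.803312340622043e-05
```

The tip is at 0.074 m, which is the full 5 mm of travel, and it holds at 6.5 N.

```bash
python3 -c "
from rig import *
print(finish_job())"
```

```text
the job is handed in; nothing more can be done
None
```

I handed the job in: the lid measured level and shut, the rocker stopped at its "on" height, and the bar key is held fully down at about 6.5 N; the judge's verdict wasn't shown.

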